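# Load the thread stands for the overlocker

### The arm

A 7-joint arm with a two-finger parallel gripper is mounted at the origin on the work surface. World frame = base frame: x ahead of the robot, y to its left, z up, the work surface at z = 0. Lengths are in m, angles in rad, forces in N, time in s.
With the tool pointing down it reaches from about 0.35 to 0.9 m from the base axis. Payload 8.1 kg.
Tool frame: the origin (TCP) lies at the very end of the fingers, on their centre line; the grasp point (between the pads) lies 19 mm behind it (ctrl.grip_depth is the distance from the TCP to the grasp point, in m); z points along the fingers, y is the line along which they close (so a half turn about z gives the same grasp; the last joint's range is limited). The gripper opens to 85 mm and grips with 20 to 120 N. Pads are 22 mm wide; open, the fingers measure 114 mm over their backs; the gripper's body (76 mm by 85 mm) begins 54 mm behind the grasp point. The pads swing forward as they close: fully open they stand 13 mm farther back than shut.
Start: joints at [-1.338, 0.434, 0.025, 1.573, -0.012, 1.134, -0.075], TCP at [0.206, 0.59, 0.199] pointing down, gripper open.
Joint ranges: [-2.62, 2.62], [-0.44, 2.09], [-1.27, 1.32], [0.08, 2.57], [-1.32, 4.46], [0.12, 2], [-2.74, 2.74]. Speed limits (rad/s): [2.22, 2.22, 3.01, 3.01, 3.14, 3.14, 3.14].

### API

Orientations are given as [roll, pitch, yaw] about the fixed x, y, z axes, in that order (R = Rz(yaw) Ry(pitch) Rx(roll)).
In Python, from bench import telemetry, camera, order, ctrl gives the robot as it stands.
- The arm moves only by the shell command python3 -m creep 'ROWS' [OPENING] [FORCE]. ROWS is JSON, a list of rows, each an object of numbers: "tx", "ty", "tz": the shift along the tool's x, y, z in mm; "wx", "wy", "wz": the turn, a rotation vector about the tool's x, y, z in degrees. A call has 1 to 10 rows; each row is the pose to reach, as a shift and turn from the pose commanded when the call began, along the tool's axes at that moment; what a row does not reach only later rows make up. A row lasts 1/12 s, in which the tool goes at most 41.7 mm and 7.16 degrees, less where a joint would pass 70% of its speed; a pose out of reach is approached as far as the arm can. A call with a gripper value outside its range is refused whole. OPENING is the opening in per cent of the stroke, from 0 (shut) to 100 (fully open), set as the call begins (- or left out, the last holds). The fingers move at their own pace and stop on an object; FORCE is the grip in N (left out, the last holds). Time passes only in rows, so rows that repeat a pose let the fingers close. It gives the time, the measured TCP pose, the force, the opening and the grip force at its end, in the units of the state.
- telemetry.get_obs(): the state, without advancing time (a new reading comes with each control period).
- camera(name): name is "side" or "top"; returns a dict with "image" (420x560x3 uint8, red, green, blue), "camera_matrix" (3x3 intrinsics, pixels), "D" ([k1, k2, p1, p2, k3] as OpenCV has them; the pictures are not rectified), "R" (3x3) and "t" (3): a world point X has camera coordinates R X + t. Camera axes: x right, y down, z forward; pixel columns grow to the right and rows downward; lengths in m; the calibration is good to about 2 mm. A picture is of the moment at which its call begins. There is no depth.
- order.sign_off(): hands the job in; it is judged then, once.
The state is a dict: "time_s": time; "joints": joint angles; "joint_vel": joint speeds; "joint_efforts": joint torques, N m; "ee_pos": TCP position; "orientation": TCP orientation; "force": force on the tool from outside, world axes, zero at the start; "torque": the same for the moment, N m; "width": finger opening in m; "gripper_force": force on a finger pad.
Only numpy, scipy, OpenCV 4.12 (cv2) and the standard library are available. Lean on these libraries where they do the work, as an engineer would, in place of code of your own. Each camera call takes 0.05 s, during which the arm holds its last target. There are 200 camera calls.

### The job

Load the four thread stands for the overlocker: set each big thread cone upright over the pin of the stand whose base has the cone's own colour, down until it sits flat on the base. Leave the two small reels of thread standing where they are, although their colours match too.

Things in the scene. Friction and masses are not known exactly. Their poses are not given: they have to be found in the camera images.
- cone_red_mid (a point): Centre (half-way up, 35 mm above the underside) of the big red thread cone: loose, about 0.12 kg, standing upright, 70 mm tall, round, 54 mm across at the foot tapering to 46 mm at the top, hollow from end to end (bore 32 mm wide at the foot, 24 mm at the top, pale rim round the bore at the top). Its z axis points up.
- cone_yellow_mid (a point): Centre (half-way up, 35 mm above the underside) of the big yellow thread cone: loose, about 0.12 kg, standing upright, 70 mm tall, round, 54 mm across at the foot tapering to 46 mm at the top, hollow from end to end (bore 32 mm wide at the foot, 24 mm at the top, pale rim round the bore at the top). Its z axis points up.
- cone_green_mid (a point): Centre (half-way up, 35 mm above the underside) of the big green thread cone: loose, about 0.12 kg, standing upright, 70 mm tall, round, 54 mm across at the foot tapering to 46 mm at the top, hollow from end to end (bore 32 mm wide at the foot, 24 mm at the top, pale rim round the bore at the top). Its z axis points up.
- cone_blue_mid (a point): Centre (half-way up, 35 mm above the underside) of the big blue thread cone: loose, about 0.12 kg, standing upright, 70 mm tall, round, 54 mm across at the foot tapering to 46 mm at the top, hollow from end to end (bore 32 mm wide at the foot, 24 mm at the top, pale rim round the bore at the top). Its z axis points up.
- stand_red: Thread stand with a red base, fixed to the table: a round disc 76 mm across and 10 mm thick with one upright steel pin in its middle, 8 mm thick, its tip 55 mm above the table. Origin at the centre of the underside of the disc, on the table; z up. A cone set over the pin rests on the disc with its centre 45 mm above this origin.
- stand_yellow: Thread stand with a yellow base, fixed to the table: a round disc 76 mm across and 10 mm thick with one upright steel pin in its middle, 8 mm thick, its tip 55 mm above the table. Origin at the centre of the underside of the disc, on the table; z up. A cone set over the pin rests on the disc with its centre 45 mm above this origin.
- stand_green: Thread stand with a green base, fixed to the table: a round disc 76 mm across and 10 mm thick with one upright steel pin in its middle, 8 mm thick, its tip 55 mm above the table. Origin at the centre of the underside of the disc, on the table; z up. A cone set over the pin rests on the disc with its centre 45 mm above this origin.
- stand_blue: Thread stand with a blue base, fixed to the table: a round disc 76 mm across and 10 mm thick with one upright steel pin in its middle, 8 mm thick, its tip 55 mm above the table. Origin at the centre of the underside of the disc, on the table; z up. A cone set over the pin rests on the disc with its centre 45 mm above this origin.
- reel_red_mid (a point): Centre (half-way up) of a small red reel of thread with narrow white ends: loose, light, standing upright, 26 mm across and 35 mm tall; not to be moved.
- reel_yellow_mid (a point): Centre (half-way up) of a small yellow reel of thread with narrow white ends: loose, light, standing upright, 26 mm across and 35 mm tall; not to be moved.

How it is judged:
At the end, for the whole second after the job is handed in: Each big cone is upright (within 0.12 rad) over the pin of its own colour's stand: centre within 14 mm sideways of the stand's and 41 to 49 mm above the stand's underside, released, at rest; both small reels within 30 mm of their starts (horizontal distance between cone_red_mid and stand_red below 0.014 m and z of cone_red_mid in the frame of stand_red between 0.041 and 0.049 m and angle between each of cone_red_mid, cone_yellow_mid, cone_green_mid, cone_blue_mid's own z axis and vertical below 0.12 rad and linear speed of each of cone_red, cone_yellow, cone_green, cone_blue below 0.02 m/s and horizontal distance between cone_yellow_mid and stand_yellow below 0.014 m and z of cone_yellow_mid in the frame of stand_yellow between 0.041 and 0.049 m and horizontal distance between cone_green_mid and stand_green below 0.014 m and z of cone_green_mid in the frame of stand_green between 0.041 and 0.049 m and horizontal distance between cone_blue_mid and stand_blue below 0.014 m and z of cone_blue_mid in the frame of stand_blue between 0.041 and 0.049 m and distance of each of reel_red_mid, reel_yellow_mid from where it was at the start of the episode below 0.03 m); the robot touches nothing.
It fails at once if the small red reel is knocked over or moved more than 30 mm (distance of reel_red_mid from where it was at the start of the episode above 0.03 m or angle between reel_red_mid's own z axis and vertical above 0.8 rad).
It fails at once if the small yellow reel is knocked over or moved more than 30 mm (distance of reel_yellow_mid from where it was at the start of the episode above 0.03 m or angle between reel_yellow_mid's own z axis and vertical above 0.8 rad).
It also fails if it takes over 112 s, if anything falls off the work surface, if the arm or the gripper's body presses on something with over 40 N, if the wrist force passes 120 N, or if a joint passes its speed limit or range.

## Working session

There is one attempt and no reset: what is moved stays moved. The work goes in short steps, Python scripts to look and compute and a shell command to move; the robot and the scene stay as the last step left them, time stands still between calls to the robot, and variables do not carry over. Pictures are saved under pics/ and viewed, at most 14 in all, crops included, and the job is handed in when it is done.

```bash
ls; mkdir -p pics; python3 - <<'E'
from bench import telemetry,camera,ctrl
import cv2
o=telemetry.get_obs()
print({k:o[k] for k in('time_s','ee_pos','orientation','width')},ctrl.grip_depth)
for n in('top','side'):
    c=camera(n); cv2.imwrite(f'pics/{n}0.png',c['image'][:,:,::-1]); print(n,c['camera_matrix'],c['D'],c['R'],c['t'])
E
```

```text
pics
{'time_s': 0.0, 'ee_pos': array([0.20580098, 0.58955929, 0.19842131]), 'orientation': array([-3.14002791e+00,  1.28136842e-04,  2.80572048e+00]), 'width': 0.08536481023695881} 0.0187
top [[440.51010755   0.         276.13924952]
 [  0.         440.51010755 205.47524296]
 [  0.           0.           1.        ]] [-0.10324171  0.          0.          0.          0.        ] [[ 0.01922267 -0.99980291 -0.00496316]
 [-0.99327998 -0.01853014 -0.11424323]
 [ 0.11412875  0.00712586 -0.99344041]] [0.00347599 0.50681192 1.26815109]
side [[443.07775199   0.         268.8878818 ]
 [  0.         443.07775199 209.05728644]
 [  0.           0.           1.        ]] [-0.0921015  0.         0.         0.         0.       ] [[-0.99877432 -0.04606697  0.01810248]
 [-0.04537347  0.70601868 -0.70673819]
 [ 0.01977659 -0.70669333 -0.70724354]] [0.50376573 0.06323662 1.1664265 ]
```

View pics/top0.png

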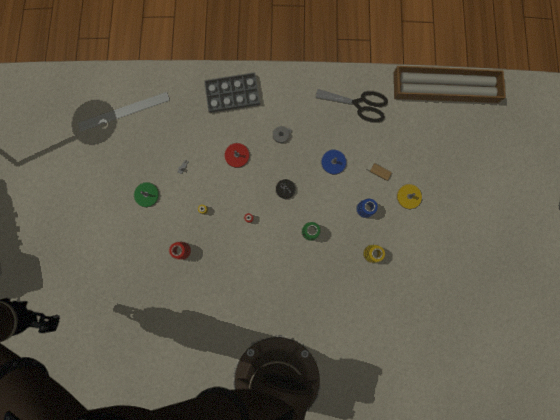

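View pics/side0.png

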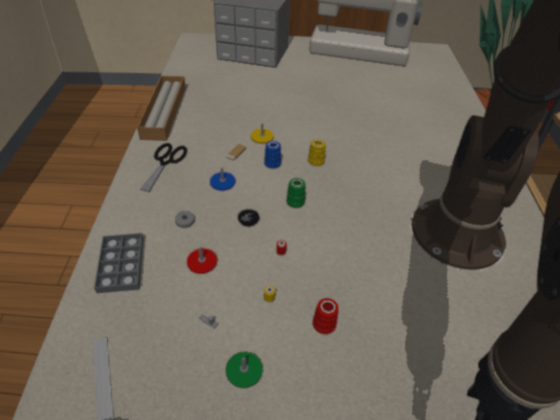

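The top view shows the cones red (179,251), green (312,231), blue (367,208) and yellow (375,254). It shows the stands green (147,195), red (237,155), blue (334,162) and yellow (410,196), and the reels at (203,210) and (249,218). The side view shows the same layout, with nothing in the way.

```bash
cat > h.py <<'E'
import numpy as np, cv2
from bench import telemetry,camera
from scipy.spatial.transform import Rotation as Ro
HUE={'red':[(0,6),(174,180)],'yellow':[(20,32)],'green':[(50,85)],'blue':[(105,125)]}
def blobs(im,col,amin=25):
    hsv=cv2.cvtColor(im,cv2.COLOR_RGB2HSV); m=0
    for a,b in HUE[col]: m=m|cv2.inRange(hsv,(a,130,40),(b,255,255))
    m=cv2.morphologyEx(m,cv2.MORPH_CLOSE,np.ones((3,3),np.uint8))
    out=[]
    for c in cv2.findContours(m,cv2.RETR_EXTERNAL,cv2.CHAIN_APPROX_NONE)[0]:
        M=cv2.moments(cv2.convexHull(c))
        if M['m00']>amin: out.append((M['m10']/M['m00'],M['m01']/M['m00'],M['m00']))
    return sorted(out,key=lambda b:-b[2])
def ray(c,uv):
    p=cv2.undistortPoints(np.array([[uv[:2]]],float),c['camera_matrix'],np.array(c['D']))[0,0]
    R=np.array(c['R']);return -R.T@c['t'], R.T@[p[0],p[1],1]
def onplane(c,uv,z):
    o,d=ray(c,uv); return o+d*(z-o[2])/d[2]
def tri(c1,u1,c2,u2):
    o1,d1=ray(c1,u1);o2,d2=ray(c2,u2)
    s=np.linalg.lstsq(np.c_[d1,-d2],o2-o1,rcond=None)[0]
    a=o1+d1*s[0];b=o2+d2*s[1];return (a+b)/2,np.linalg.norm(a-b)
def go(xyz):
    o=telemetry.get_obs();R=Ro.from_euler('xyz',o['orientation']).as_matrix()
    return np.round(R.T@(np.array(xyz)-o['ee_pos'])*1000,1)
E
python3 - <<'E'
from h import *
T,S=camera('top'),camera('side')
for col in HUE:
    print(col,'TOP',[(np.round(b,1).tolist(),onplane(T,b,.01).round(3).tolist(),onplane(T,b,.035).round(3).tolist()) for b in blobs(T['image'],col)])
    print('   SIDE',[(np.round(b,1).tolist(),onplane(S,b,.01).round(3).tolist(),onplane(S,b,.035).round(3).tolist()) for b in blobs(S['image'],col)])
E
```

```text
red TOP [([236.5, 154.7, 435.5], [0.662, 0.136, 0.01], [0.656, 0.134, 0.035]), ([179.3, 250.1, 266.0], [0.37, 0.299, 0.01], [0.37, 0.293, 0.035]), ([248.2, 217.4, 50.0], [0.471, 0.096, 0.01], [0.469, 0.094, 0.035])]
   SIDE [([325.5, 315.8, 678.0], [0.367, 0.277, 0.01], [0.37, 0.293, 0.035]), ([201.5, 260.4, 570.5], [0.662, 0.14, 0.01], [0.657, 0.159, 0.035]), ([280.9, 248.5, 79.0], [0.47, 0.09, 0.01], [0.471, 0.111, 0.035]), ([549.8, 104.5, 32.5], [-0.552, -0.688, 0.01], [-0.521, -0.644, 0.035])]
yellow TOP [([409.1, 196.1, 461.5], [0.545, -0.388, 0.01], [0.541, -0.38, 0.035]), ([373.9, 253.2, 275.5], [0.372, -0.28, 0.01], [0.372, -0.274, 0.035]), ([202.3, 209.0, 60.0], [0.494, 0.234, 0.01], [0.492, 0.23, 0.035])]
   SIDE [([316.8, 152.6, 356.0], [0.369, -0.306, 0.01], [0.372, -0.273, 0.035]), ([261.5, 135.4, 236.5], [0.546, -0.385, 0.01], [0.545, -0.35, 0.035]), ([269.1, 294.0, 122.0], [0.494, 0.227, 0.01], [0.493, 0.244, 0.035])]
green TOP [([146.0, 194.4, 384.5], [0.535, 0.408, 0.01], [0.532, 0.4, 0.035]), ([307.3, 228.7, 68.5], [0.441, -0.081, 0.01], [0.44, -0.079, 0.035])]
   SIDE [([243.7, 369.3, 934.5], [0.536, 0.411, 0.01], [0.535, 0.423, 0.035]), ([295.9, 194.2, 335.0], [0.434, -0.111, 0.01], [0.435, -0.084, 0.035])]
blue TOP [([333.5, 161.6, 409.0], [0.646, -0.158, 0.01], [0.64, -0.155, 0.035]), ([367.2, 206.9, 222.5], [0.51, -0.26, 0.01], [0.507, -0.255, 0.035])]
   SIDE [([272.5, 155.4, 310.0], [0.506, -0.282, 0.01], [0.506, -0.25, 0.035]), ([222.3, 180.9, 307.0], [0.647, -0.154, 0.01], [0.642, -0.126, 0.035])]
```

```bash
python3 - <<'E'
from h import *
print('over red',go([.370,.293,.13]))
E
```

```text
over red [-252.8 -226.    69. ]
```

```bash
r='' ; python3 -m creep '[{"tx":-253,"ty":-226,"tz":69},{"tx":-253,"ty":-226,"tz":69},{"tx":-253,"ty":-226,"tz":69},{"tx":-253,"ty":-226,"tz":69},{"tx":-253,"ty":-226,"tz":69},{"tx":-253,"ty":-226,"tz":69},{"tx":-253,"ty":-226,"tz":69},{"tx":-253,"ty":-226,"tz":69},{"tx":-253,"ty":-226,"tz":69},{"tx":-253,"ty":-226,"tz":69}]' 100 40
python3 - <<'E'
from h import *
o=telemetry.get_obs();print(o['joints'].round(2),go([.370,.293,.018]))
T=camera('top');cv2.imwrite('pics/t1.png',T['image'][:,:,::-1])
for z,b in((.035,blobs(T['image'],'green')),):print([ (np.round(x),onplane(T,x,z).round(3)) for x in b])
i=T['image'][205:260,285:340];cv2.imwrite('pics/c1.png',cv2.resize(i,None,fx=8,fy=8)[:,:,::-1])
print(cv2.cvtColor(T['image'],cv2.COLOR_RGB2HSV)[233:238,305:320:3].tolist())
E
```

```text
[-1.34  0.43  0.02  1.57 -0.01  1.13 -0.08] [-252.8 -225.9  181. ]
[(array([146., 194., 373.]), array([0.532, 0.401, 0.035])), (array([311., 230., 135.]), array([ 0.436, -0.089,  0.035]))]
[[[60, 119, 75], [51, 52, 94], [17, 45, 79], [33, 36, 84], [62, 114, 83]], [[60, 115, 60], [59, 100, 79], [35, 31, 90], [38, 43, 107], [65, 145, 79]], [[58, 121, 57], [63, 123, 83], [56, 95, 78], [53, 101, 76], [59, 113, 70]], [[63, 122, 71], [64, 139, 75], [63, 137, 78], [62, 126, 83], [54, 95, 67]], [[61, 109, 63], [61, 110, 67], [61, 128, 80], [61, 120, 72], [49, 67, 65]]]$[0]: bad value
```

```bash
python3 -m creep '[{"tx":-25,"ty":-22,"tz":7,"wx":0,"wy":0,"wz":0}]' 100 40; echo; python3 -m creep '[{"tx":-25.0,"ty":-22.0,"tz":7.0}]' 100 40
```

```text
time_s: 0.33
ee_pos: [0.2177, 0.5662, 0.1927]
orientation: [3.138, -0.004, 2.813]
force: [-0.7, -0.0, -0.1]
width: 0.0859
gripper_force: 0.0
$[0]: bad value
```

All six keys are needed in every row.

```bash
python3 -m creep '[{"tx":-228,"ty":-204,"tz":62,"wx":0,"wy":0,"wz":0},{"tx":-228,"ty":-204,"tz":62,"wx":0,"wy":0,"wz":0},{"tx":-228,"ty":-204,"tz":62,"wx":0,"wy":0,"wz":0},{"tx":-228,"ty":-204,"tz":62,"wx":0,"wy":0,"wz":0},{"tx":-228,"ty":-204,"tz":62,"wx":0,"wy":0,"wz":0},{"tx":-228,"ty":-204,"tz":62,"wx":0,"wy":0,"wz":0},{"tx":-228,"ty":-204,"tz":62,"wx":0,"wy":0,"wz":0},{"tx":-228,"ty":-204,"tz":62,"wx":0,"wy":0,"wz":0},{"tx":-228,"ty":-204,"tz":62,"wx":0,"wy":0,"wz":0},{"tx":-228,"ty":-204,"tz":62,"wx":0,"wy":0,"wz":0}]' 100 40
python3 - <<'E'
from h import *
o=telemetry.get_obs();print(o['joints'].round(2),go([.370,.293,.018]))
E
```

```text
time_s: 1.17
ee_pos: [0.3709, 0.2923, 0.1302]
orientation: [-3.141, -0.0, 2.803]
force: [-0.1, 0.6, -0.4]
width: 0.0852
gripper_force: 0.0
[-0.87  0.27  0.11  2.03 -0.04  0.85  0.49] [  1.1   0.4 112.2]
```

```bash
python3 -m creep '[{"tx":1,"ty":0,"tz":35,"wx":0,"wy":0,"wz":0},{"tx":1,"ty":0,"tz":65,"wx":0,"wy":0,"wz":0},{"tx":1,"ty":0,"tz":90,"wx":0,"wy":0,"wz":0},{"tx":1,"ty":0,"tz":105,"wx":0,"wy":0,"wz":0},{"tx":1,"ty":0,"tz":112,"wx":0,"wy":0,"wz":0},{"tx":1,"ty":0,"tz":112,"wx":0,"wy":0,"wz":0}]' 
python3 -m creep '[{"tx":0,"ty":0,"tz":0,"wx":0,"wy":0,"wz":0},{"tx":0,"ty":0,"tz":0,"wx":0,"wy":0,"wz":0},{"tx":0,"ty":0,"tz":0,"wx":0,"wy":0,"wz":0},{"tx":0,"ty":0,"tz":0,"wx":0,"wy":0,"wz":0},{"tx":0,"ty":0,"tz":0,"wx":0,"wy":0,"wz":0},{"tx":0,"ty":0,"tz":0,"wx":0,"wy":0,"wz":0},{"tx":0,"ty":0,"tz":0,"wx":0,"wy":0,"wz":0},{"tx":0,"ty":0,"tz":0,"wx":0,"wy":0,"wz":0},{"tx":0,"ty":0,"tz":0,"wx":0,"wy":0,"wz":0},{"tx":0,"ty":0,"tz":0,"wx":0,"wy":0,"wz":0}]' 0 40
python3 -c "
from h import *
print(go([.662,.138,.125]),go([.662,.138,.028]))"
```

```text
time_s: 1.67
ee_pos: [0.3682, 0.2944, 0.0171]
orientation: [-3.14, -0.001, 2.808]
force: [0.8, 0.6, 0.9]
width: 0.0854
gripper_force: 0.0
time_s: 2.5
ee_pos: [0.3702, 0.2944, 0.0196]
orientation: [3.139, 0.001, 2.806]
force: [-1.6, -1.4, 8.1]
width: 0.0458
gripper_force: 39.5
[-327.1  -51.2 -105.2] [-327.   -51.4   -8.2]
```

```bash
python3 -m creep '[{"tx":0,"ty":0,"tz":-20,"wx":0,"wy":0,"wz":0},{"tx":0,"ty":0,"tz":-50,"wx":0,"wy":0,"wz":0},{"tx":0,"ty":0,"tz":-85,"wx":0,"wy":0,"wz":0},{"tx":0,"ty":0,"tz":-105,"wx":0,"wy":0,"wz":0},{"tx":0,"ty":0,"tz":-105,"wx":0,"wy":0,"wz":0},{"tx":0,"ty":0,"tz":-105,"wx":0,"wy":0,"wz":0}]' 
python3 - <<'E'
from h import *
T,S=camera('top'),camera('side')
b=blobs(S['image'],'red');print(np.round(b,1).tolist())
i=S['image'][180:400,200:460];cv2.imwrite('pics/s2.png',cv2.resize(i,None,fx=2.5,fy=2.5)[:,:,::-1])
print(go([.662,.138,.125]))
E
```

```text
time_s: 3.0
ee_pos: [0.3701, 0.2944, 0.1247]
orientation: [3.138, 0.001, 2.806]
force: [0.9, 0.6, -2.0]
width: 0.0455
gripper_force: 41.8
[[549.4, 81.9, 850.0], [331.7, 290.8, 699.5], [201.5, 260.3, 565.0], [280.9, 248.5, 79.0]]
[-327.8  -50.    -2.3]
```

View pics/s2.png

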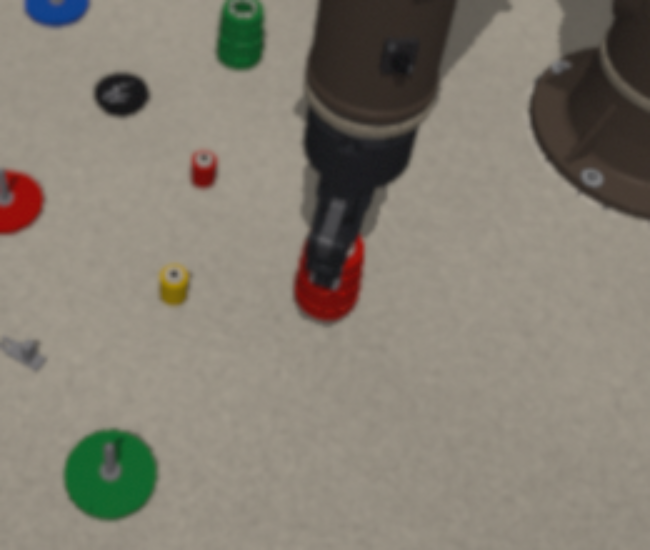

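Red cone held upright at about (328,270) in the crop, clear of the reels; carrying on to the red stand.

```bash
python3 -m creep '[{"tx":-328,"ty":-50,"tz":-2,"wx":0,"wy":0,"wz":0},{"tx":-328,"ty":-50,"tz":-2,"wx":0,"wy":0,"wz":0},{"tx":-328,"ty":-50,"tz":-2,"wx":0,"wy":0,"wz":0},{"tx":-328,"ty":-50,"tz":-2,"wx":0,"wy":0,"wz":0},{"tx":-328,"ty":-50,"tz":-2,"wx":0,"wy":0,"wz":0},{"tx":-328,"ty":-50,"tz":-2,"wx":0,"wy":0,"wz":0},{"tx":-328,"ty":-50,"tz":-2,"wx":0,"wy":0,"wz":0},{"tx":-328,"ty":-50,"tz":-2,"wx":0,"wy":0,"wz":0},{"tx":-328,"ty":-50,"tz":-2,"wx":0,"wy":0,"wz":0},{"tx":-328,"ty":-50,"tz":-2,"wx":0,"wy":0,"wz":0}]'
python3 - <<'E'
from h import *
T,S=camera('top'),camera('side')
t=T['image'][105:205,185:290];s=S['image'][190:290,150:255]
cv2.imwrite('pics/s3.png',cv2.resize(np.hstack([t,s]),None,fx=3.8,fy=3.8)[:,:,::-1])
print(go([.662,.138,.029]))
E
```

```text
time_s: 3.93
ee_pos: [0.6634, 0.1351, 0.1225]
orientation: [-3.139, -0.002, 2.801]
force: [-0.8, 0.7, -2.3]
width: 0.0451
gripper_force: 41.8
[-1.2 -0.2 94.3]
```

View pics/s3.png

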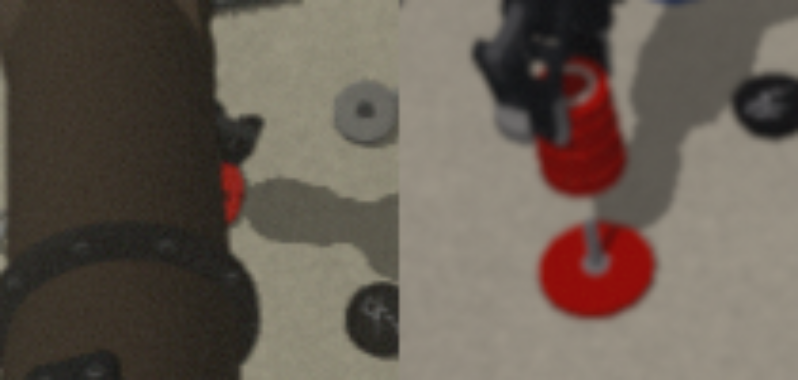

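The side crop shows the red cone's foot centred at about (583,164), 10 px left of the pin axis (595,225). I'll turn that offset into mm.

```bash
python3 - <<'E'
from h import *
S=camera('side')
f=lambda u,v:(150+(u-400)/3.8*1.0,190+v/3.8)
print(onplane(S,f(583,164),.104), onplane(S,f(595,224),.055),onplane(S,f(597,268),.01))
E
```

```text
[0.6619644  0.13513493 0.104     ] [0.65829164 0.14092129 0.055     ] [0.66127501 0.14014531 0.01      ]
```

```bash
python3 -m creep '[{"tx":-1,"ty":1,"tz":25,"wx":0,"wy":0,"wz":0},{"tx":-1,"ty":1,"tz":45,"wx":0,"wy":0,"wz":0},{"tx":-1,"ty":1,"tz":60,"wx":0,"wy":0,"wz":0},{"tx":-1,"ty":1,"tz":75,"wx":0,"wy":0,"wz":0},{"tx":-1,"ty":1,"tz":85,"wx":0,"wy":0,"wz":0},{"tx":-1,"ty":1,"tz":91,"wx":0,"wy":0,"wz":0},{"tx":-1,"ty":1,"tz":94,"wx":0,"wy":0,"wz":0},{"tx":-1,"ty":1,"tz":94,"wx":0,"wy":0,"wz":0}]'
python3 -c "
from h import *
print(go([.662,.138,.028]))"
```

```text
time_s: 4.75
ee_pos: [0.6635, 0.1394, 0.031]
orientation: [-3.141, -0.0, 2.806]
force: [-0.3, 0.3, -0.9]
width: 0.0453
gripper_force: 41.8
[ 0.9 -1.8  3. ]
```

```bash
python3 -m creep '[{"tx":0,"ty":0,"tz":2,"wx":0,"wy":0,"wz":0},{"tx":0,"ty":0,"tz":2,"wx":0,"wy":0,"wz":0},{"tx":0,"ty":0,"tz":2,"wx":0,"wy":0,"wz":0}]'
python3 -m creep '[{"tx":0,"ty":0,"tz":0,"wx":0,"wy":0,"wz":0},{"tx":0,"ty":0,"tz":0,"wx":0,"wy":0,"wz":0},{"tx":0,"ty":0,"tz":0,"wx":0,"wy":0,"wz":0},{"tx":0,"ty":0,"tz":0,"wx":0,"wy":0,"wz":0},{"tx":0,"ty":0,"tz":0,"wx":0,"wy":0,"wz":0},{"tx":0,"ty":0,"tz":0,"wx":0,"wy":0,"wz":0},{"tx":0,"ty":0,"tz":0,"wx":0,"wy":0,"wz":0},{"tx":0,"ty":0,"tz":0,"wx":0,"wy":0,"wz":0}]' 100
python3 -m creep '[{"tx":0,"ty":0,"tz":-20,"wx":0,"wy":0,"wz":0},{"tx":0,"ty":0,"tz":-50,"wx":0,"wy":0,"wz":0},{"tx":0,"ty":0,"tz":-85,"wx":0,"wy":0,"wz":0},{"tx":0,"ty":0,"tz":-105,"wx":0,"wy":0,"wz":0},{"tx":0,"ty":0,"tz":-105,"wx":0,"wy":0,"wz":0},{"tx":0,"ty":0,"tz":-105,"wx":0,"wy":0,"wz":0}]' 
python3 - <<'E'
from h import *
S=camera('side')
print(np.round(blobs(S['image'],'red'),1).tolist())
s=S['image'][190:290,150:255]
cv2.imwrite('pics/s4.png',cv2.resize(s,None,fx=3.8,fy=3.8)[:,:,::-1])
print(go([.5065,-.252,.13]),telemetry.get_obs()['joints'].round(2))
E
```

```text
time_s: 5.0
ee_pos: [0.6643, 0.1391, 0.0299]
orientation: [3.141, 0.001, 2.806]
force: [0.8, 0.1, -0.8]
width: 0.0452
gripper_force: 41.8
time_s: 5.67
ee_pos: [0.6639, 0.139, 0.0292]
orientation: [3.142, 0.0, 2.806]
force: [0.4, -0.2, 0.2]
width: 0.085
gripper_force: 0.0
time_s: 6.17
ee_pos: [0.6647, 0.1392, 0.1357]
orientation: [3.14, 0.002, 2.806]
force: [-0.2, -0.8, -1.5]
width: 0.0853
gripper_force: 0.0
[[200.6, 254.6, 863.0], [549.4, 81.9, 851.0], [280.9, 248.5, 79.0]]
[  19.6 -421.     4. ] [-0.41  0.58  0.2   1.52 -0.12  1.06  1.05]
```

View pics/s4.png

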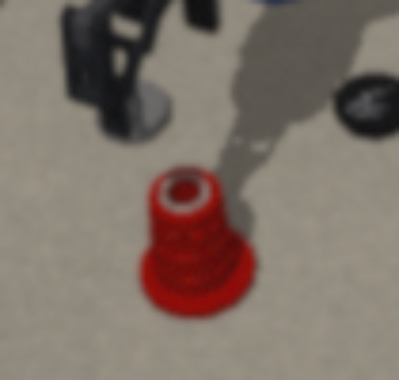

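The red cone sits flat on its disc. Its rim at (185,190) is about 4 mm to +x, which is within tolerance. Next is blue.

```bash
python3 -m creep '[{"tx":20,"ty":-421,"tz":4,"wx":0,"wy":0,"wz":0},{"tx":20,"ty":-421,"tz":4,"wx":0,"wy":0,"wz":0},{"tx":20,"ty":-421,"tz":4,"wx":0,"wy":0,"wz":0},{"tx":20,"ty":-421,"tz":4,"wx":0,"wy":0,"wz":0},{"tx":20,"ty":-421,"tz":4,"wx":0,"wy":0,"wz":0},{"tx":20,"ty":-421,"tz":4,"wx":0,"wy":0,"wz":0},{"tx":20,"ty":-421,"tz":4,"wx":0,"wy":0,"wz":0},{"tx":20,"ty":-421,"tz":4,"wx":0,"wy":0,"wz":0},{"tx":20,"ty":-421,"tz":4,"wx":0,"wy":0,"wz":0},{"tx":20,"ty":-421,"tz":4,"wx":0,"wy":0,"wz":0}]'
python3 - <<'E'
from h import *
T,S=camera('top'),camera('side')
g=[b for b in blobs(T['image'],'green') if abs(b[0]-311)<10];print(g,[onplane(T,b,.035) for b in g])
print(go([.5065,-.252,.018]),telemetry.get_obs()['joints'].round(2))
E
```

```text
time_s: 7.05
ee_pos: [0.5059, -0.2486, 0.1288]
orientation: [3.142, -0.003, 2.806]
force: [1.1, 0.1, -0.9]
width: 0.0855
gripper_force: 0.0
[] []
[ -2.5   5.1 111.1] [ 0.18  0.41  0.26  1.83 -0.12  0.92  1.72]
```

```bash
python3 - <<'E'
from h import *
camera('top');print(go([.5065,-.252,.018]));camera('top');print(go([.5065,-.252,.018]))
E
```

```text
[ -2.    0.2 110.9]
[ -1.5  -3.2 110.9]
```

```bash
python3 -m creep '[{"tx":-2,"ty":-2,"tz":35,"wx":0,"wy":0,"wz":0},{"tx":-2,"ty":-2,"tz":65,"wx":0,"wy":0,"wz":0},{"tx":-2,"ty":-2,"tz":90,"wx":0,"wy":0,"wz":0},{"tx":-2,"ty":-2,"tz":105,"wx":0,"wy":0,"wz":0},{"tx":-2,"ty":-2,"tz":111,"wx":0,"wy":0,"wz":0},{"tx":-2,"ty":-2,"tz":111,"wx":0,"wy":0,"wz":0},{"tx":-2,"ty":-2,"tz":111,"wx":0,"wy":0,"wz":0}]' 
python3 -m creep '[{"tx":0,"ty":0,"tz":0,"wx":0,"wy":0,"wz":0},{"tx":0,"ty":0,"tz":0,"wx":0,"wy":0,"wz":0},{"tx":0,"ty":0,"tz":0,"wx":0,"wy":0,"wz":0},{"tx":0,"ty":0,"tz":0,"wx":0,"wy":0,"wz":0},{"tx":0,"ty":0,"tz":0,"wx":0,"wy":0,"wz":0},{"tx":0,"ty":0,"tz":0,"wx":0,"wy":0,"wz":0},{"tx":0,"ty":0,"tz":0,"wx":0,"wy":0,"wz":0},{"tx":0,"ty":0,"tz":0,"wx":0,"wy":0,"wz":0},{"tx":0,"ty":0,"tz":0,"wx":0,"wy":0,"wz":0},{"tx":0,"ty":0,"tz":0,"wx":0,"wy":0,"wz":0}]' 0 40
python3 -m creep '[{"tx":0,"ty":0,"tz":-20,"wx":0,"wy":0,"wz":0},{"tx":0,"ty":0,"tz":-50,"wx":0,"wy":0,"wz":0},{"tx":0,"ty":0,"tz":-85,"wx":0,"wy":0,"wz":0},{"tx":0,"ty":0,"tz":-105,"wx":0,"wy":0,"wz":0},{"tx":0,"ty":0,"tz":-105,"wx":0,"wy":0,"wz":0},{"tx":0,"ty":0,"tz":-105,"wx":0,"wy":0,"wz":0}]' 
python3 -c "
from h import *
print(go([.645,-.156,.125]))"
```

```text
time_s: 7.83
ee_pos: [0.5097, -0.249, 0.0193]
orientation: [3.141, -0.0, 2.807]
force: [-0.6, 0.1, -0.2]
width: 0.0852
gripper_force: 0.0
time_s: 8.67
ee_pos: [0.5105, -0.2505, 0.0206]
orientation: [3.141, 0.003, 2.805]
force: [-0.2, 0.0, 8.3]
width: 0.046
gripper_force: 39.8
time_s: 9.17
ee_pos: [0.51, -0.2502, 0.1256]
orientation: [3.141, 0.003, 2.806]
force: [-0.1, 0.7, -1.8]
width: 0.0458
gripper_force: 41.6
[-96.4 133.4   0.9]
```

```bash
python3 -m creep '[{"tx":-99,"ty":133,"tz":0,"wx":0,"wy":0,"wz":0},{"tx":-99,"ty":133,"tz":0,"wx":0,"wy":0,"wz":0},{"tx":-99,"ty":133,"tz":0,"wx":0,"wy":0,"wz":0},{"tx":-99,"ty":133,"tz":0,"wx":0,"wy":0,"wz":0},{"tx":-99,"ty":133,"tz":0,"wx":0,"wy":0,"wz":0},{"tx":-99,"ty":133,"tz":0,"wx":0,"wy":0,"wz":0},{"tx":-99,"ty":133,"tz":0,"wx":0,"wy":0,"wz":0},{"tx":-99,"ty":133,"tz":0,"wx":0,"wy":0,"wz":0}]'
python3 - <<'E'
from h import *
S=camera('side')
s=S['image'][110:210,170:275]
cv2.imwrite('pics/s5.png',cv2.resize(s,None,fx=3.8,fy=3.8)[:,:,::-1])
print(go([.648,-.157,.029]))
E
```

```text
time_s: 9.83
ee_pos: [0.645, -0.1582, 0.1232]
orientation: [-3.14, -0.002, 2.804]
force: [-1.3, -0.5, -2.0]
width: 0.0462
gripper_force: 41.6
[-2.4  2.3 94.6]
```

View pics/s5.png

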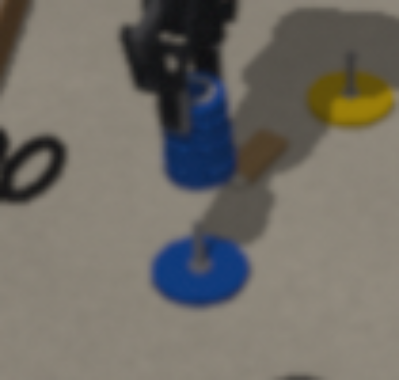

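The blue cone (foot centre about (200,165)) hangs right over the pin (199,235). Lowering and releasing.

```bash
python3 -m creep '[{"tx":-1,"ty":1,"tz":25,"wx":0,"wy":0,"wz":0},{"tx":-1,"ty":1,"tz":45,"wx":0,"wy":0,"wz":0},{"tx":-1,"ty":1,"tz":60,"wx":0,"wy":0,"wz":0},{"tx":-1,"ty":1,"tz":75,"wx":0,"wy":0,"wz":0},{"tx":-1,"ty":1,"tz":85,"wx":0,"wy":0,"wz":0},{"tx":-1,"ty":1,"tz":91,"wx":0,"wy":0,"wz":0},{"tx":-1,"ty":1,"tz":95,"wx":0,"wy":0,"wz":0},{"tx":-1,"ty":1,"tz":95,"wx":0,"wy":0,"wz":0},{"tx":-1,"ty":1,"tz":95,"wx":0,"wy":0,"wz":0}]'
python3 -m creep '[{"tx":0,"ty":0,"tz":0,"wx":0,"wy":0,"wz":0},{"tx":0,"ty":0,"tz":0,"wx":0,"wy":0,"wz":0},{"tx":0,"ty":0,"tz":0,"wx":0,"wy":0,"wz":0},{"tx":0,"ty":0,"tz":0,"wx":0,"wy":0,"wz":0},{"tx":0,"ty":0,"tz":0,"wx":0,"wy":0,"wz":0},{"tx":0,"ty":0,"tz":0,"wx":0,"wy":0,"wz":0},{"tx":0,"ty":0,"tz":0,"wx":0,"wy":0,"wz":0},{"tx":0,"ty":0,"tz":0,"wx":0,"wy":0,"wz":0}]' 100
python3 -m creep '[{"tx":0,"ty":0,"tz":-20,"wx":0,"wy":0,"wz":0},{"tx":0,"ty":0,"tz":-50,"wx":0,"wy":0,"wz":0},{"tx":0,"ty":0,"tz":-85,"wx":0,"wy":0,"wz":0},{"tx":0,"ty":0,"tz":-105,"wx":0,"wy":0,"wz":0},{"tx":0,"ty":0,"tz":-105,"wx":0,"wy":0,"wz":0},{"tx":0,"ty":0,"tz":-105,"wx":0,"wy":0,"wz":0}]' 
python3 -c "
from h import *
print(go([.372,-.273,.13]))"
```

```text
time_s: 10.63
ee_pos: [0.6485, -0.1579, 0.0306]
orientation: [-3.141, 0.002, 2.805]
force: [-0.2, -1.2, 3.1]
width: 0.0459
gripper_force: 42.2
time_s: 11.3
ee_pos: [0.6478, -0.1564, 0.0292]
orientation: [-3.142, -0.0, 2.806]
force: [-0.2, 0.2, -0.4]
width: 0.0855
gripper_force: 0.0
time_s: 11.8
ee_pos: [0.6487, -0.1566, 0.1356]
orientation: [3.141, 0.003, 2.806]
force: [0.8, 0.6, -0.6]
width: 0.0855
gripper_force: 0.0
[ 222.9 -201.1    4.9]
```

```bash
python3 -m creep '[{"tx":223,"ty":-201,"tz":5,"wx":0,"wy":0,"wz":0},{"tx":223,"ty":-201,"tz":5,"wx":0,"wy":0,"wz":0},{"tx":223,"ty":-201,"tz":5,"wx":0,"wy":0,"wz":0},{"tx":223,"ty":-201,"tz":5,"wx":0,"wy":0,"wz":0},{"tx":223,"ty":-201,"tz":5,"wx":0,"wy":0,"wz":0},{"tx":223,"ty":-201,"tz":5,"wx":0,"wy":0,"wz":0},{"tx":223,"ty":-201,"tz":5,"wx":0,"wy":0,"wz":0},{"tx":223,"ty":-201,"tz":5,"wx":0,"wy":0,"wz":0},{"tx":223,"ty":-201,"tz":5,"wx":0,"wy":0,"wz":0},{"tx":223,"ty":-201,"tz":5,"wx":0,"wy":0,"wz":0}]'
python3 -m creep '[{"tx":0,"ty":0,"tz":0,"wx":0,"wy":0,"wz":0},{"tx":0,"ty":0,"tz":0,"wx":0,"wy":0,"wz":0},{"tx":0,"ty":0,"tz":0,"wx":0,"wy":0,"wz":0},{"tx":0,"ty":0,"tz":0,"wx":0,"wy":0,"wz":0}]'
python3 - <<'E'
from h import *
S=camera('side')
print([ (np.round(b,1),onplane(S,b,.045).round(3)) for b in blobs(S['image'],'blue')])
print(go([.372,-.273,.018]),telemetry.get_obs()['joints'].round(2))
E
```

```text
time_s: 12.63
ee_pos: [0.3708, -0.2724, 0.1287]
orientation: [3.141, -0.001, 2.805]
force: [0.5, -0.1, -0.2]
width: 0.0853
gripper_force: 0.0
time_s: 12.97
ee_pos: [0.3718, -0.2722, 0.129]
orientation: [3.142, -0.0, 2.807]
force: [0.4, 0.8, 0.0]
width: 0.0858
gripper_force: 0.0
[(array([222.1, 174.8, 553. ]), array([ 0.644, -0.14 ,  0.045]))]
[ -0.6  -0.5 111.1] [ 0.27  0.25  0.29  2.07 -0.1   0.84  1.86]
```

```bash
python3 -m creep '[{"tx":0,"ty":0,"tz":35,"wx":0,"wy":0,"wz":0},{"tx":0,"ty":0,"tz":65,"wx":0,"wy":0,"wz":0},{"tx":0,"ty":0,"tz":90,"wx":0,"wy":0,"wz":0},{"tx":0,"ty":0,"tz":105,"wx":0,"wy":0,"wz":0},{"tx":0,"ty":0,"tz":111,"wx":0,"wy":0,"wz":0},{"tx":0,"ty":0,"tz":111,"wx":0,"wy":0,"wz":0},{"tx":0,"ty":0,"tz":111,"wx":0,"wy":0,"wz":0}]' 
python3 -m creep '[{"tx":0,"ty":0,"tz":0,"wx":0,"wy":0,"wz":0},{"tx":0,"ty":0,"tz":0,"wx":0,"wy":0,"wz":0},{"tx":0,"ty":0,"tz":0,"wx":0,"wy":0,"wz":0},{"tx":0,"ty":0,"tz":0,"wx":0,"wy":0,"wz":0},{"tx":0,"ty":0,"tz":0,"wx":0,"wy":0,"wz":0},{"tx":0,"ty":0,"tz":0,"wx":0,"wy":0,"wz":0},{"tx":0,"ty":0,"tz":0,"wx":0,"wy":0,"wz":0},{"tx":0,"ty":0,"tz":0,"wx":0,"wy":0,"wz":0},{"tx":0,"ty":0,"tz":0,"wx":0,"wy":0,"wz":0},{"tx":0,"ty":0,"tz":0,"wx":0,"wy":0,"wz":0}]' 0 40
python3 -m creep '[{"tx":0,"ty":0,"tz":-20,"wx":0,"wy":0,"wz":0},{"tx":0,"ty":0,"tz":-50,"wx":0,"wy":0,"wz":0},{"tx":0,"ty":0,"tz":-85,"wx":0,"wy":0,"wz":0},{"tx":0,"ty":0,"tz":-105,"wx":0,"wy":0,"wz":0},{"tx":0,"ty":0,"tz":-105,"wx":0,"wy":0,"wz":0},{"tx":0,"ty":0,"tz":-105,"wx":0,"wy":0,"wz":0}]' 
python3 -c "
from h import *
print(go([.546,-.386,.125]))"
```

```text
time_s: 13.6
ee_pos: [0.3714, -0.2728, 0.0186]
orientation: [3.142, 0.0, 2.806]
force: [-0.2, 0.2, 0.4]
width: 0.0858
gripper_force: 0.0
time_s: 14.43
ee_pos: [0.3722, -0.2732, 0.0194]
orientation: [-3.142, 0.003, 2.806]
force: [-1.1, 0.6, 9.1]
width: 0.0463
gripper_force: 39.2
time_s: 14.93
ee_pos: [0.3719, -0.273, 0.1245]
orientation: [-3.142, 0.003, 2.806]
force: [-0.1, -0.5, -1.3]
width: 0.0458
gripper_force: 41.5
[-2.016e+02 -4.940e+01  1.000e-01]
```

```bash
python3 -m creep '[{"tx":-202,"ty":-49,"tz":0,"wx":0,"wy":0,"wz":0},{"tx":-202,"ty":-49,"tz":0,"wx":0,"wy":0,"wz":0},{"tx":-202,"ty":-49,"tz":0,"wx":0,"wy":0,"wz":0},{"tx":-202,"ty":-49,"tz":0,"wx":0,"wy":0,"wz":0},{"tx":-202,"ty":-49,"tz":0,"wx":0,"wy":0,"wz":0},{"tx":-202,"ty":-49,"tz":0,"wx":0,"wy":0,"wz":0},{"tx":-202,"ty":-49,"tz":0,"wx":0,"wy":0,"wz":0},{"tx":-202,"ty":-49,"tz":0,"wx":0,"wy":0,"wz":0},{"tx":-202,"ty":-49,"tz":0,"wx":0,"wy":0,"wz":0}]'
python3 - <<'E'
from h import *
S=camera('side')
s=S['image'][70:170,205:310]
cv2.imwrite('pics/s6.png',cv2.resize(s,None,fx=3.8,fy=3.8)[:,:,::-1])
print(go([.546,-.386,.029]))
E
```

```text
time_s: 15.68
ee_pos: [0.5441, -0.3848, 0.1222]
orientation: [3.141, -0.002, 2.805]
force: [0.2, -0.3, -1.1]
width: 0.0461
gripper_force: 41.5
[-2.1 -0.6 93.8]
```

View pics/s6.png

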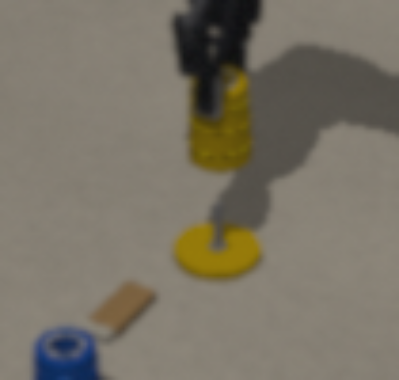

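The yellow cone (foot about (221,150)) is over the yellow pin (217,215), and the blue cone is seated at lower left. Lowering.

```bash
python3 -m creep '[{"tx":-1,"ty":0,"tz":25,"wx":0,"wy":0,"wz":0},{"tx":-1,"ty":0,"tz":45,"wx":0,"wy":0,"wz":0},{"tx":-1,"ty":0,"tz":60,"wx":0,"wy":0,"wz":0},{"tx":-1,"ty":0,"tz":75,"wx":0,"wy":0,"wz":0},{"tx":-1,"ty":0,"tz":85,"wx":0,"wy":0,"wz":0},{"tx":-1,"ty":0,"tz":91,"wx":0,"wy":0,"wz":0},{"tx":-1,"ty":0,"tz":95,"wx":0,"wy":0,"wz":0},{"tx":-1,"ty":0,"tz":95,"wx":0,"wy":0,"wz":0},{"tx":-1,"ty":0,"tz":95,"wx":0,"wy":0,"wz":0}]'
python3 -m creep '[{"tx":0,"ty":0,"tz":0,"wx":0,"wy":0,"wz":0},{"tx":0,"ty":0,"tz":0,"wx":0,"wy":0,"wz":0},{"tx":0,"ty":0,"tz":0,"wx":0,"wy":0,"wz":0},{"tx":0,"ty":0,"tz":0,"wx":0,"wy":0,"wz":0},{"tx":0,"ty":0,"tz":0,"wx":0,"wy":0,"wz":0},{"tx":0,"ty":0,"tz":0,"wx":0,"wy":0,"wz":0},{"tx":0,"ty":0,"tz":0,"wx":0,"wy":0,"wz":0},{"tx":0,"ty":0,"tz":0,"wx":0,"wy":0,"wz":0}]' 100
python3 -m creep '[{"tx":0,"ty":0,"tz":-20,"wx":0,"wy":0,"wz":0},{"tx":0,"ty":0,"tz":-50,"wx":0,"wy":0,"wz":0},{"tx":0,"ty":0,"tz":-85,"wx":0,"wy":0,"wz":0},{"tx":0,"ty":0,"tz":-105,"wx":0,"wy":0,"wz":0},{"tx":0,"ty":0,"tz":-105,"wx":0,"wy":0,"wz":0},{"tx":0,"ty":0,"tz":-105,"wx":0,"wy":0,"wz":0}]' 
python3 -c "
from h import *
print(go([.4355,-.086,.13]))"
```

```text
time_s: 16.48
ee_pos: [0.547, -0.3863, 0.0293]
orientation: [-3.141, 0.002, 2.806]
force: [-0.0, -0.5, 0.3]
width: 0.0459
gripper_force: 41.5
time_s: 17.15
ee_pos: [0.5465, -0.3859, 0.0282]
orientation: [3.142, -0.0, 2.806]
force: [0.0, 0.1, 0.7]
width: 0.085
gripper_force: 0.0
time_s: 17.65
ee_pos: [0.5473, -0.3864, 0.1346]
orientation: [-3.141, 0.003, 2.806]
force: [0.9, 0.6, -0.2]
width: 0.0851
gripper_force: 0.0
[204.6 246.8   4. ]
```

```bash
python3 -m creep '[{"tx":205,"ty":247,"tz":4,"wx":0,"wy":0,"wz":0},{"tx":205,"ty":247,"tz":4,"wx":0,"wy":0,"wz":0},{"tx":205,"ty":247,"tz":4,"wx":0,"wy":0,"wz":0},{"tx":205,"ty":247,"tz":4,"wx":0,"wy":0,"wz":0},{"tx":205,"ty":247,"tz":4,"wx":0,"wy":0,"wz":0},{"tx":205,"ty":247,"tz":4,"wx":0,"wy":0,"wz":0},{"tx":205,"ty":247,"tz":4,"wx":0,"wy":0,"wz":0},{"tx":205,"ty":247,"tz":4,"wx":0,"wy":0,"wz":0},{"tx":205,"ty":247,"tz":4,"wx":0,"wy":0,"wz":0},{"tx":205,"ty":247,"tz":4,"wx":0,"wy":0,"wz":0}]'
python3 -m creep '[{"tx":0,"ty":0,"tz":0,"wx":0,"wy":0,"wz":0},{"tx":0,"ty":0,"tz":0,"wx":0,"wy":0,"wz":0},{"tx":0,"ty":0,"tz":0,"wx":0,"wy":0,"wz":0},{"tx":0,"ty":0,"tz":0,"wx":0,"wy":0,"wz":0}]'
python3 - <<'E'
from h import *
S=camera('side')
print(go([.4355,-.086,.018]),telemetry.get_obs()['joints'].round(2))
E
```

```text
time_s: 18.48
ee_pos: [0.4332, -0.0833, 0.1284]
orientation: [-3.141, -0.002, 2.81]
force: [0.6, -1.1, -0.4]
width: 0.0856
gripper_force: 0.0
time_s: 18.82
ee_pos: [0.4345, -0.0861, 0.129]
orientation: [-3.141, -0.0, 2.804]
force: [0.6, -0.8, -0.3]
width: 0.0853
gripper_force: 0.0
[ -1.    0.3 111.1] [-0.13  0.22  0.25  2.1  -0.07  0.83  1.39]
```

```bash
python3 -m creep '[{"tx":-1,"ty":0,"tz":35,"wx":0,"wy":0,"wz":0},{"tx":-1,"ty":0,"tz":65,"wx":0,"wy":0,"wz":0},{"tx":-1,"ty":0,"tz":90,"wx":0,"wy":0,"wz":0},{"tx":-1,"ty":0,"tz":105,"wx":0,"wy":0,"wz":0},{"tx":-1,"ty":0,"tz":111,"wx":0,"wy":0,"wz":0},{"tx":-1,"ty":0,"tz":111,"wx":0,"wy":0,"wz":0},{"tx":-1,"ty":0,"tz":111,"wx":0,"wy":0,"wz":0}]' 
python3 -m creep '[{"tx":0,"ty":0,"tz":0,"wx":0,"wy":0,"wz":0},{"tx":0,"ty":0,"tz":0,"wx":0,"wy":0,"wz":0},{"tx":0,"ty":0,"tz":0,"wx":0,"wy":0,"wz":0},{"tx":0,"ty":0,"tz":0,"wx":0,"wy":0,"wz":0},{"tx":0,"ty":0,"tz":0,"wx":0,"wy":0,"wz":0},{"tx":0,"ty":0,"tz":0,"wx":0,"wy":0,"wz":0},{"tx":0,"ty":0,"tz":0,"wx":0,"wy":0,"wz":0},{"tx":0,"ty":0,"tz":0,"wx":0,"wy":0,"wz":0},{"tx":0,"ty":0,"tz":0,"wx":0,"wy":0,"wz":0},{"tx":0,"ty":0,"tz":0,"wx":0,"wy":0,"wz":0}]' 0 40
python3 -m creep '[{"tx":0,"ty":0,"tz":-20,"wx":0,"wy":0,"wz":0},{"tx":0,"ty":0,"tz":-50,"wx":0,"wy":0,"wz":0},{"tx":0,"ty":0,"tz":-85,"wx":0,"wy":0,"wz":0},{"tx":0,"ty":0,"tz":-105,"wx":0,"wy":0,"wz":0},{"tx":0,"ty":0,"tz":-105,"wx":0,"wy":0,"wz":0},{"tx":0,"ty":0,"tz":-105,"wx":0,"wy":0,"wz":0}]' 
python3 -c "
from h import *
print(go([.536,.410,.125]))"
```

```text
time_s: 19.45
ee_pos: [0.4356, -0.0857, 0.0186]
orientation: [-3.142, 0.0, 2.805]
force: [-0.1, -0.3, -0.2]
width: 0.0857
gripper_force: 0.0
time_s: 20.28
ee_pos: [0.4362, -0.0856, 0.0192]
orientation: [3.141, 0.002, 2.806]
force: [-0.7, -0.6, 6.9]
width: 0.0451
gripper_force: 39.5
time_s: 20.78
ee_pos: [0.4362, -0.0853, 0.1243]
orientation: [3.14, 0.003, 2.806]
force: [-0.7, 0.5, -2.8]
width: 0.0455
gripper_force: 42.2
[ 6.880e+01  5.005e+02 -3.000e-01]
```

```bash
python3 -m creep '[{"tx":52,"ty":375,"tz":0,"wx":0,"wy":0,"wz":0},{"tx":52,"ty":375,"tz":0,"wx":0,"wy":0,"wz":0},{"tx":52,"ty":375,"tz":0,"wx":0,"wy":0,"wz":0},{"tx":52,"ty":375,"tz":0,"wx":0,"wy":0,"wz":0},{"tx":52,"ty":375,"tz":0,"wx":0,"wy":0,"wz":0},{"tx":52,"ty":375,"tz":0,"wx":0,"wy":0,"wz":0},{"tx":52,"ty":375,"tz":0,"wx":0,"wy":0,"wz":0},{"tx":52,"ty":375,"tz":0,"wx":0,"wy":0,"wz":0},{"tx":52,"ty":375,"tz":0,"wx":0,"wy":0,"wz":0},{"tx":52,"ty":375,"tz":0,"wx":0,"wy":0,"wz":0}]'
python3 -m creep '[{"tx":17,"ty":125,"tz":0,"wx":0,"wy":0,"wz":0},{"tx":17,"ty":125,"tz":0,"wx":0,"wy":0,"wz":0},{"tx":17,"ty":125,"tz":0,"wx":0,"wy":0,"wz":0},{"tx":17,"ty":125,"tz":0,"wx":0,"wy":0,"wz":0},{"tx":17,"ty":125,"tz":0,"wx":0,"wy":0,"wz":0},{"tx":17,"ty":125,"tz":0,"wx":0,"wy":0,"wz":0},{"tx":17,"ty":125,"tz":0,"wx":0,"wy":0,"wz":0},{"tx":17,"ty":125,"tz":0,"wx":0,"wy":0,"wz":0}]'
python3 - <<'E'
from h import *
S=camera('side')
s=S['image'][270:410,180:327]
cv2.imwrite('pics/s7.png',cv2.resize(s,None,fx=3,fy=3)[:,:,::-1])
print(go([.536,.410,.029]))
E
```

```text
time_s: 21.62
ee_pos: [0.5083, 0.2952, 0.1212]
orientation: [3.139, -0.003, 2.815]
force: [-0.8, 1.8, -0.8]
width: 0.0454
gripper_force: 42.2
time_s: 22.28
ee_pos: [0.5352, 0.4075, 0.1227]
orientation: [-3.14, -0.0, 2.804]
force: [1.0, 0.2, -1.7]
width: 0.0449
gripper_force: 42.2
[ 0.1  2.4 94.1]
```

View pics/s7.png

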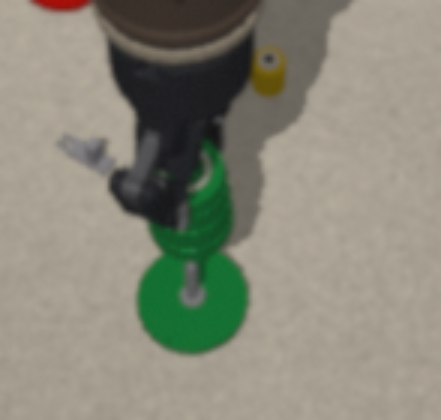

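The green cone (foot centre about (191,230)) is in line with the pin at x≈192, and the yellow reel is untouched. Lowering, releasing and clearing.

```bash
python3 -m creep '[{"tx":0,"ty":1,"tz":25,"wx":0,"wy":0,"wz":0},{"tx":0,"ty":1,"tz":45,"wx":0,"wy":0,"wz":0},{"tx":0,"ty":1,"tz":60,"wx":0,"wy":0,"wz":0},{"tx":0,"ty":1,"tz":75,"wx":0,"wy":0,"wz":0},{"tx":0,"ty":1,"tz":85,"wx":0,"wy":0,"wz":0},{"tx":0,"ty":1,"tz":91,"wx":0,"wy":0,"wz":0},{"tx":0,"ty":1,"tz":95,"wx":0,"wy":0,"wz":0},{"tx":0,"ty":1,"tz":95,"wx":0,"wy":0,"wz":0},{"tx":0,"ty":1,"tz":95,"wx":0,"wy":0,"wz":0}]'
python3 -m creep '[{"tx":0,"ty":0,"tz":0,"wx":0,"wy":0,"wz":0},{"tx":0,"ty":0,"tz":0,"wx":0,"wy":0,"wz":0},{"tx":0,"ty":0,"tz":0,"wx":0,"wy":0,"wz":0},{"tx":0,"ty":0,"tz":0,"wx":0,"wy":0,"wz":0},{"tx":0,"ty":0,"tz":0,"wx":0,"wy":0,"wz":0},{"tx":0,"ty":0,"tz":0,"wx":0,"wy":0,"wz":0},{"tx":0,"ty":0,"tz":0,"wx":0,"wy":0,"wz":0},{"tx":0,"ty":0,"tz":0,"wx":0,"wy":0,"wz":0}]' 100
python3 -m creep '[{"tx":0,"ty":0,"tz":-20,"wx":0,"wy":0,"wz":0},{"tx":0,"ty":0,"tz":-50,"wx":0,"wy":0,"wz":0},{"tx":0,"ty":0,"tz":-85,"wx":0,"wy":0,"wz":0},{"tx":0,"ty":0,"tz":-120,"wx":0,"wy":0,"wz":0},{"tx":150,"ty":50,"tz":-150,"wx":0,"wy":0,"wz":0},{"tx":250,"ty":100,"tz":-150,"wx":0,"wy":0,"wz":0},{"tx":250,"ty":100,"tz":-150,"wx":0,"wy":0,"wz":0},{"tx":250,"ty":100,"tz":-150,"wx":0,"wy":0,"wz":0},{"tx":250,"ty":100,"tz":-150,"wx":0,"wy":0,"wz":0},{"tx":250,"ty":100,"tz":-150,"wx":0,"wy":0,"wz":0}]' 
python3 -m creep '[{"tx":0,"ty":0,"tz":0,"wx":0,"wy":0,"wz":0},{"tx":0,"ty":0,"tz":0,"wx":0,"wy":0,"wz":0},{"tx":0,"ty":0,"tz":0,"wx":0,"wy":0,"wz":0}]'
python3 - <<'E'
from h import *
T,S=camera('top'),camera('side')
for c in HUE: print(c,[(np.round(b).tolist()) for b in blobs(T['image'],c)],[(np.round(b).tolist()) for b in blobs(S['image'],c)])
t=T['image'][120:220,115:435];s=S['image'][110:400,170:340]
cv2.imwrite('pics/t8.png',cv2.resize(t,None,fx=2.5,fy=2.5)[:,:,::-1]);cv2.imwrite('pics/s8.png',cv2.resize(s,None,fx=2,fy=2)[:,:,::-1])
E
```

```text
time_s: 23.08
ee_pos: [0.5361, 0.4102, 0.0293]
orientation: [3.14, 0.001, 2.805]
force: [-0.7, -2.5, 2.9]
width: 0.045
gripper_force: 42.7
time_s: 23.75
ee_pos: [0.5353, 0.4103, 0.0282]
orientation: [3.142, -0.0, 2.806]
force: [-0.0, -0.2, 0.0]
width: 0.0857
gripper_force: 0.0
time_s: 24.58
ee_pos: [0.3463, 0.5742, 0.1767]
orientation: [3.141, 0.0, 2.806]
force: [0.9, 0.7, 0.1]
width: 0.0854
gripper_force: 0.0
time_s: 24.83
ee_pos: [0.3482, 0.5729, 0.1761]
orientation: [-3.141, 0.001, 2.806]
force: [0.9, -0.7, 0.1]
width: 0.0855
gripper_force: 0.0
red [[236.0, 154.0, 451.0], [248.0, 217.0, 50.0]] [[201.0, 254.0, 878.0], [281.0, 248.0, 79.0]]
yellow [[410.0, 196.0, 501.0], [202.0, 209.0, 60.0]] [[262.0, 129.0, 488.0], [269.0, 294.0, 118.0]]
green [[143.0, 196.0, 213.0]] [[244.0, 365.0, 1170.0], [243.0, 351.0, 54.0]]
blue [[333.0, 161.0, 390.0]] [[222.0, 175.0, 553.0]]
```

View pics/t8.png

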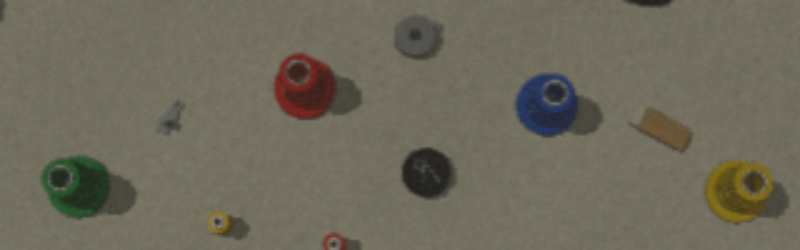

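View pics/s8.png

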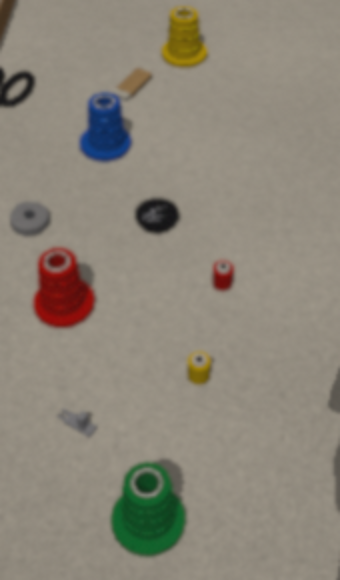

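All four cones stand upright on their own stands, with rims in the top crop at red (298,72), blue (554,93), yellow (754,182) and green (60,178). Both reels are in place. I'll check the rim positions against the stands.

```bash
python3 - <<'E'
from h import *
T,S=camera('top'),camera('side')
for n,u,v,st in(('red',(298,72),(59,261),(.662,.138)),('blue',(554,93),(105,101),(.6465,-.156)),('yellow',(754,182),(185,13),(.5455,-.386)),('green',(60,178),(148,483),(.5355,.41))):
    a=onplane(T,(115+u[0]/2.5,120+u[1]/2.5),.08);b=onplane(S,(170+v[0]/2,110+v[1]/2),.08)
    p,g=tri(T,(115+u[0]/2.5,120+u[1]/2.5),S,(170+v[0]/2,110+v[1]/2))
    print(n,((a[:2]-st)*1e3).round(1),((b[:2]-st)*1e3).round(1),'z',p[2].round(3))
E
```

```text
red [ 0.8 -1.4] [-1.1 -1.6] z 0.08
blue [-2.9 -2.2] [-3.4 -4.4] z 0.082
yellow [-0.7 -2.8] [-1.5 -3.1] z 0.08
green [-0.8 -2.5] [-1.2 -2.3] z 0.08
```

All rims are within about 5 mm sideways of their stands and at the expected 80 mm height, so I'm handing in.

```bash
python3 -c "
from bench import order
print(order.sign_off())"
```

```text
the job is handed in; nothing more can be done
None
```

All four big cones are seated on the stands of their own colour and both small reels were left where they stood; the job is handed in after about 25 s of robot time, and no verdict came back.

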